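# Push a tube carrier round an L-shaped slot to the reader

### The arm

A 6-joint arm with a two-finger parallel gripper is mounted at the origin on the work surface. World frame = base frame: x ahead of the robot, y to its left, z up, the work surface at z = 0. Lengths are in m, angles in rad, forces in N, time in s.
With the tool pointing down it reaches from about 0.35 to 0.875 m from the base axis. Payload 4.2 kg.
Tool frame: the origin (TCP) lies at the very end of the fingers, on their centre line; the grasp point (between the pads) lies 19 mm behind it; z points along the fingers, y is the line along which they close (so a half turn about z gives the same grasp; the last joint's range is limited). The gripper opens to 87 mm and grips with 3 to 60 N. Pads are 19 mm wide; open, the fingers measure 117 mm over their backs; the gripper's body (75 mm by 190 mm) begins 51 mm behind the grasp point.
Start: joints at [1.393, 0.385, 0.008, 0, -1.194, -0.259], TCP at [0.264, 0.566, 0.223] pointing down, gripper open.
Joint ranges: [-3.14, 3.14], [-1.21, 2.06], [-1.07, 1.41], [-3.16, 2.05], [-2.99, -0.16], [-3.1, 3.1]. Speed limits (rad/s): [2.79, 2.79, 3.14, 3.14, 3.14, 3.14].

### API

Orientations are given as a unit quaternion [x, y, z, w].
In Python, from bench import telemetry, eyes, manip gives the robot as it stands. The module is installed in compiled form; this text tells all that it offers.
- The arm moves only by the tool arm_command, never from a script. Its argument "deltas" is one flat list of numbers, 6 for each row, row after row: the shift along the tool's x, y, z in m, then the turn, a rotation vector about the tool's x, y, z in rad. In form: [tx, ty, tz, wx, wy, wz, tx, ty, tz, wx, wy, wz, ...]. A call has 1 to 10 rows; each row is the pose to reach, as a shift and turn from the pose commanded when the call began, along the tool's axes at that moment; what a row does not reach only later rows make up. A row lasts 1/10 s, in which the tool goes at most 50 mm and 8.59 degrees, less where a joint would pass 70% of its speed; a pose out of reach is approached as far as the arm can. A call with a gripper value outside its range is refused whole. "grip" is the gripper command: -1 is shut, 1 is fully open, values between are in proportion, set as the call begins (left out, the last holds). The fingers move at their own pace and stop on an object; "force" is the grip in N (left out, the last holds). Time passes only in rows, so rows that repeat a pose let the fingers close. It gives the time, the measured TCP pose, the force, the opening and the grip force at its end, in the units of the state.
- telemetry.read_state(): the state, without advancing time (a new reading comes with each control period).
- eyes.camera(name): name is "side" or "top" or "wrist"; returns a dict with "img" (384x512x3 uint8, red, green, blue), "fovy" (degrees; the focal length in pixels is half the picture's height over the tangent of half this angle, whatever the lens; pixels are square), "cx", "cy" (the principal point, pixels), "pose" (4x4, takes a point from camera to world coordinates); the wrist camera has in their place "tool_from_camera" (4x4, takes a point from camera to tool coordinates, whose origin is the TCP and whose axes are the flange's). Camera axes: x right, y up, looking along -z (the intrinsics and any distortion apply to the point x, -y, -z); pixel columns grow to the right and rows downward; lengths in m; the calibration is good to about 2 mm. A picture is of the moment at which its call begins: read the wrist's pose just before it. There is no depth.
- manip.job_done(): hands the job in; it is judged then, once.
The state is a dict: "time": time; "q": joint angles; "dq": joint speeds; "effort": joint torques, N m; "eef_pos": TCP position; "eef_rot": TCP orientation; "ft_force": force on the tool from outside, world axes, zero at the start; "torque": the same for the moment, N m; "gripper_width": finger opening in m; "grip_force": force on a finger pad.
Only numpy, scipy, OpenCV 4.12 (cv2) and the standard library are available. Lean on these libraries where they do the work, as an engineer would, in place of code of your own. Each camera call takes 0.05 s, during which the arm holds its last target. There are 200 camera calls.

### The job

The red-capped tube carrier stands in the first leg of the L-shaped slot in the white loading deck. Push it with the fingertips along the slot to the corner, round it, and along the second leg until it is fully home at the closed end in front of the blue reader head, then leave it standing there and back off. Keep its guide pin in the slot, do not lift or tip it, and leave the other carriers and things on the counter alone.

Things in the scene. Friction and masses are not known exactly. Their poses are not given: they have to be found in the camera images.
- carrier: red-capped tube carrier: round grey puck 50 mm across, 28 mm tall, with a capped tube 17 mm across in its middle, 62 mm tall in all; about 0.2 kg, loose. It rests on the deck top; a pin 14 mm thick, 10 mm long under its centre runs in the slot. Origin on its axis at the puck's underside (deck-top level), z up; free to turn about z. Slides under a few newtons.
- deck: fixed white deck, 270 (x) by 280 mm (y), top 22 mm above the counter, origin at counter level. L-shaped slot in its top, 18 mm wide, 12 deep: leg 1 runs along +x at y = -50 from x = -60 to 60 mm (pin centre); there leg 2 turns off along +y at x = 60, to y = 50 mm. The blue reader head stands beyond it, x 5 to 115, y 94 to 140 mm, 54 mm above the deck top.
- slot_start (a point): where the pin's centre can be at the closed outer end of the first leg, at deck-top height (22 mm); axes as the deck's
- slot_corner (a point): the crossing of the two legs' centre lines, at deck-top height; pushed to the far wall of the first leg, the pin's centre stands 2 mm beyond it along the deck's +x. Axes as the deck's
- slot_end (a point): the pin's centre when the carrier is fully home against the closed end of the second leg, at deck-top height; sideways the pin has 2 mm of play either way. Axes as the deck's
- parked_blue: a parked tube carrier like the red-capped one (puck 50 mm across, 62 mm tall) but with a blue cap and no guide pin; loose, on the deck away from the slot; origin at its underside. To be left alone.
- parked_yellow: another parked tube carrier, yellow cap, no guide pin; loose, on the deck away from the slot; origin at its underside. To be left alone.
- alcohol: white bottle, 68 mm across, 190 mm tall, loose on the counter; origin at its underside. To be left alone.
- jar: specimen jar with orange cap, 52 mm across, 60 mm tall, loose; origin at its underside. To be left alone.
- slidebox: green box for glass slides, 85 x 60 x 32 mm, loose; origin at the centre of its underside. To be left alone.
- cup: white open cup, 66 mm across, 75 mm tall, loose; origin at its underside. To be left alone.
- marker: blue pen, 14 mm thick, about 120 mm long, lying loose on the counter beyond the deck; origin at its underside. To be left alone.
There are look-alikes about, which are no part of the job. Leave any green or turquoise look-alike of the carrier alone.

How it is judged:
On the way, in this order (a step that is already met when the one before it is completed fails the run):
1. the carrier's pin is at the corner of the slot (horizontal distance between carrier and slot_corner below 0.012 m), for 0.02 s.
2. the carrier is fully home at the end of the second leg (horizontal distance between carrier and slot_end below 0.005 m and z of carrier in the frame of slot_end below 0.002 m and angle between carrier's own z axis and vertical below 0.08 rad), for 0.2 s.
At the end, for the whole second after the job is handed in: The red-capped carrier stands upright at the closed end of the second leg, pin within 5 mm of slot_end, seated on the deck (no more than 2 mm up), at rest (all of step 2 and linear speed of carrier below 0.01 m/s); the robot touches nothing.
It fails at once if the carrier is lifted by more than 5 mm (z of carrier in the frame of slot_end above 0.005 m).
It fails at once if the carrier is tipped by more than 0.25 rad (angle between carrier's own z axis and vertical above 0.25 rad).
It fails at once if another carrier or a thing on the counter is moved by more than 15 mm (distance of any of parked_blue, parked_yellow, alcohol, jar, slidebox, cup, marker from where it was at the start of the episode above 0.015 m).
It also fails if it takes over 50 s, if anything falls off the work surface, if the arm or the gripper's body presses on something with over 40 N, if the wrist force passes 120 N, or if a joint passes its speed limit or range.

## Working session

There is one attempt and no reset: what is moved stays moved. The work goes in short steps, Python scripts to look and compute and a tool call to move; the robot and the scene stay as the last step left them, time stands still between calls to the robot, and variables do not carry over. Pictures are saved under pics/ and viewed, at most 10 in all, crops included, and the job is handed in when it is done.

Besides the shell and the picture viewer there is one more tool, called after ">>>" as name(argument=value, ...), one argument or row to a line, values as JSON. arm_command: Moves the arm, as the interface text tells. Its arguments: {"type":"object","properties":{"deltas":{"type":"array"},"grip":{"type":"number"},"force":{"type":"number"}},"required":["deltas"]}

```bash
mkdir -p pics; python3 - <<'E'
from bench import telemetry, eyes
import cv2,numpy as np
s=telemetry.read_state(); print({k:np.round(v,3) for k,v in s.items()})
for n in("top","side"):
    c=eyes.camera(n); cv2.imwrite(f"pics/{n}0.png",c["img"][:,:,::-1]); print(n,c["fovy"],c["cx"],c["cy"],np.round(c["pose"],4).tolist(),[k for k in c])
E
```

```text
{'time': np.float64(0.0), 'q': array([ 1.393e+00,  3.860e-01,  7.000e-03, -1.000e-03, -1.194e+00,
       -2.590e-01]), 'dq': array([ 0.001,  0.001,  0.   , -0.001,  0.002, -0.001]), 'effort': array([-1.0000e-03, -3.9066e+01,  1.8741e+01,  4.2200e+00,  1.1000e-02,
       -0.0000e+00]), 'eef_pos': array([0.264, 0.566, 0.221]), 'eef_rot': array([ 0.976, -0.217, -0.   ,  0.001]), 'ft_force': array([-0.382, -0.049,  0.283]), 'torque': array([0.019, 0.026, 0.001]), 'grip_force': np.float64(0.0), 'gripper_width': np.float64(0.087)}
top 57.31745354632186 257.6711595516676 197.65743885795916 [[-0.0301, 0.9986, -0.0433, 0.5188], [-0.9993, -0.0291, 0.0221, 0.0172], [0.0208, 0.044, 0.9988, 1.1164], [0.0, 0.0, 0.0, 1.0]] ['img', 'fovy', 'cx', 'cy', 'pose']
side 55.939710578138715 253.71030750452744 194.74398250419873 [[0.7367, 0.5254, -0.4256, 0.1487], [-0.6761, 0.564, -0.4741, -0.4806], [-0.0091, 0.6371, 0.7707, 0.8305], [0.0, 0.0, 0.0, 1.0]] ['img', 'fovy', 'cx', 'cy', 'pose']
```

View pics/top0.png

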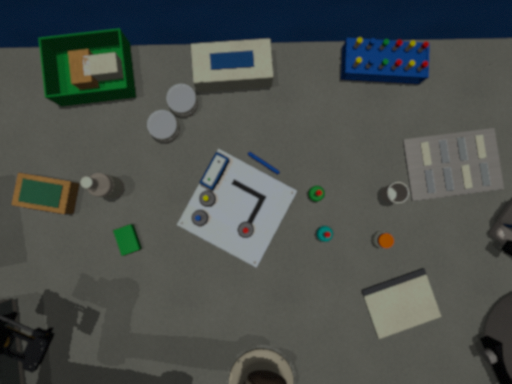

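View pics/side0.png

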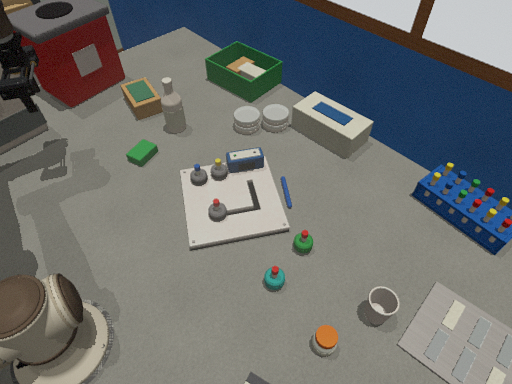

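Top picture: the candidates are the grey puck with a red cap on the deck at (246,230), a green one at (317,193) and a turquoise one at (325,234), both on the counter. Blue (200,217) and yellow (207,198) are parked. I choose (246,230), which stands at the slot's outer end. The slot's corner is at about (265,199) and its end at about (234,182), by the reader. I'll check this in a crop.

```bash
cat > h.py <<'E'
import numpy as np, cv2
def project(c,P,pose=None):
    T=np.linalg.inv(c["pose"] if pose is None else pose); f=192/np.tan(np.radians(c["fovy"])/2)
    p=np.atleast_2d(P)@T[:3,:3].T+T[:3,3]
    return np.c_[c["cx"]+f*p[:,0]/-p[:,2], c["cy"]-f*p[:,1]/-p[:,2]]
def ray(c,uv,z,pose=None):
    T=c["pose"] if pose is None else pose; f=192/np.tan(np.radians(c["fovy"])/2)
    d=T[:3,:3]@np.array([(uv[0]-c["cx"])/f,-(uv[1]-c["cy"])/f,-1]); return T[:3,3]+d*(z-T[2,3])/d[2]
def deck2w(D,P): # D=x,y,yaw
    P=np.atleast_2d(P); a=D[2]; R=np.array([[np.cos(a),-np.sin(a)],[np.sin(a),np.cos(a)]])
    return P[:,:2]@R.T+D[:2]
E
cat > m.py <<'E'
from bench import eyes
from h import *
c=eyes.camera("top"); im=c["img"]
for uv in[(220,150),(297,190),(257,267),(178,224)]: print(ray(c,uv,.022).round(4))
for n,uv,z in[("cor",(265,199),.022),("end",(234,182),.022),("redcap",(246,230),.084),("blue",(200,217),.084),("yel",(207,198),.084)]: print(n,ray(c,uv,z).round(4))
# deck fit by white mask
g=im.min(2); m=((g>120)*255).astype(np.uint8)[130:285,160:310]
cn=max(cv2.findContours(m,0,2)[0],key=cv2.contourArea); r=cv2.minAreaRect(cn); print(r, (cv2.boxPoints(r)+[160,130]).round(1).tolist())
cv2.imwrite("pics/crop.png",cv2.resize(im[135:285,165:345,::-1],None,fx=4,fy=4,interpolation=2))
E
python3 m.py
```

```text
[0.719  0.1063 0.022 ]
[ 0.5866 -0.1309  0.022 ]
[0.3518 0.0014 0.022 ]
[0.4919 0.2418 0.022 ]
cor [ 0.5614 -0.0298  0.022 ]
end [0.6173 0.0653 0.022 ]
redcap [0.4698 0.0313 0.084 ]
blue [0.5119 0.1647 0.084 ]
yel [0.5669 0.1429 0.084 ]
((76.72935485839844, 77.43119049072266), (90.28215026855469, 86.76026916503906), 28.300758361816406) [[176.4, 224.2], [217.6, 147.8], [297.0, 190.6], [255.9, 267.0]]
```

View pics/crop.png

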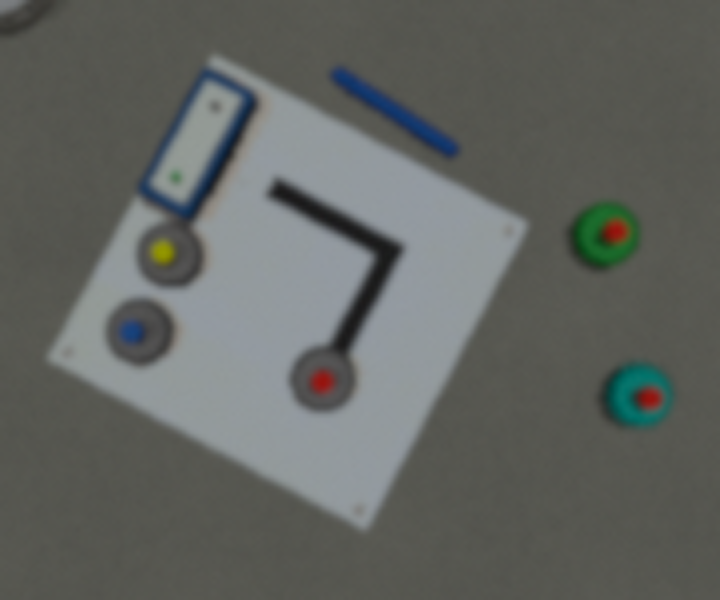

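```bash
cat > m2.py <<'E'
from bench import eyes
from h import *
from scipy.optimize import least_squares
c=eyes.camera("top"); im=c["img"]
uv=np.array([[297,190.5],[256.5,267.5],[177,224.2],[217.5,148.8]])
P=np.array([[.135,.14],[.135,-.14],[-.135,-.14],[-.135,.14]])
best=None
for k in range(4):
    Q=np.roll(P,k,0)
    r=least_squares(lambda D:(project(c,np.c_[deck2w(D,Q),[.022]*4])-uv).ravel(),[.54,.055,-.5])
    if best is None or r.cost<best.cost: best=r
    print(k,r.x.round(4),round(r.cost,2))
D=None
Q=np.array([[.135,.14],[.135,-.14],[-.135,-.14],[-.135,.14]])
r=least_squares(lambda D:(project(c,np.c_[deck2w(D,Q),[.022]*4])-uv[[0,1,2,3]]).ravel(),[.54,.055,-.5]); D=r.x
print(D,r.fun.round(1))
for n,p in dict(start=(-.06,-.05),corner=(.06,-.05),end=(.06,.05)).items():
    w=deck2w(D,p)[0]; print(n,w.round(4),project(c,[*w,.022]).round(1))
hsv=cv2.cvtColor(im,cv2.COLOR_RGB2HSV); m=((hsv[...,0]<8)|(hsv[...,0]>172))&(hsv[...,1]>150)&(hsv[...,2]>90)
m[:200]=0;m[260:]=0;m[:,:225]=0;m[:,270:]=0
ys,xs=np.nonzero(m); w=ray(c,(xs.mean(),ys.mean()),.082); print("car",xs.mean(),ys.mean(),w.round(4))
a=D[2];R=np.array([[np.cos(a),np.sin(a)],[-np.sin(a),np.cos(a)]]); inv=lambda w:R@(w[:2]-D[:2])
print("car deck",inv(w).round(4)); 
for n,u in[("blue",(165+131/4,135+331/4)),("yel",(165+162/4,135+252/4))]: print(n,inv(ray(c,u,.084)).round(4))
E
python3 m2.py
```

```text
0 [ 0.5375  0.0577 -2.0891] 13.28
1 [0.5374 0.0578 2.6231] 0.48
2 [0.5375 0.0577 1.0525] 13.28
3 [ 0.5374  0.0578 -0.5185] 0.48
[ 0.53751885  0.05773905 -2.08912989] [-0.7 -2.3 -2.2  0.5  0.2  2.8  2.7 -1. ]
start [0.5238 0.1346] [[212.5 212.6]]
corner [0.4644 0.0304] [[246.6 230.8]]
end [ 0.5512 -0.0192] [[261.7 202.4]]
car 245.0 230.0 [0.4698 0.0343 0.082 ]
car deck [ 0.0539 -0.0472]
blue [-0.0849 -0.0803]
yel [-0.0924 -0.0188]
```

>>> arm_command(
  deltas=[0.02,0.022,0,0,0,0.02,0.05,0.055,0,0,0,0.04,0.083,0.091,0,0,0,0.06,0.116,0.127,0,0,0,0.08,0.149,0.163,0,0,0,0.08,0.182,0.199,0,0,0,0.08,0.215,0.235,0,0,0,0.08,0.248,0.271,0,0,0,0.08,0.278,0.304,0,0,0,0.08,0.3,0.328,0,0,0,0.08],
  grip=-1,
)

```text
time: 1.2
eef_pos: [0.3974, 0.1398, 0.2227]
eef_rot: [0.967, -0.256, 0.0, -0.0]
ft_force: [0.1, 0.8, 0.1]
gripper_width: 0.0152
grip_force: 0.0
```

>>> arm_command(
  deltas=[0.02,0.018,0,0,0,0,0.042,0.038,0,0,0,0,0.059,0.053,0,0,0,0,0.059,0.053,0,0,0,0,0.059,0.053,0,0,0,0],
)

```text
time: 1.7
eef_pos: [0.4224, 0.0667, 0.2225]
eef_rot: [0.967, -0.256, -0.0, -0.0]
ft_force: [0.0, 0.2, -0.2]
gripper_width: 0.0004
grip_force: 0.0
```

```bash
python3 - <<'E'
from bench import telemetry, eyes
from h import *
from scipy.spatial.transform import Rotation as Ro
import pickle
s=telemetry.read_state(); c=eyes.camera("wrist")
T=np.eye(4);T[:3,:3]=Ro.from_quat(s["eef_rot"]).as_matrix();T[:3,3]=s["eef_pos"]; c["pose"]=T@c["tool_from_camera"]
pickle.dump(c,open("w1.pkl","wb"))
print(s["eef_pos"],s["eef_rot"],c["fovy"],c["pose"].round(3).tolist())
D=(.5374,.0578,-.5185); im=c["img"][:,:,::-1].copy()
for p in[(-.06,-.05),(.06,-.05),(.06,.05),(-.105,-.05),(.135,.14),(.135,-.14),(-.135,.14),(-.135,-.14)]:
    q=project(c,[*deck2w(D,p)[0],.022])[0]; print(p,q.round()); cv2.circle(im,(int(q[0]),int(q[1])),3,(255,0,255),1)
cv2.imwrite("pics/w1.png",im)
E
```

```text
[0.42244807 0.0666843  0.22245467] [ 9.66624522e-01 -2.56197226e-01 -1.15077917e-04 -3.68582649e-05] 64.92011109080056 [[-0.496, 0.837, 0.233, 0.488], [-0.869, -0.477, -0.133, 0.031], [-0.0, -0.269, 0.963, 0.385], [0.0, 0.0, 0.0, 1.0]]
(-0.06, -0.05) [253. 136.]
(0.06, -0.05) [253.  23.]
(0.06, 0.05) [160.  23.]
(-0.105, -0.05) [253. 173.]
(0.135, 0.14) [ 65. -60.]
(0.135, -0.14) [342. -60.]
(-0.135, 0.14) [101. 196.]
(-0.135, -0.14) [325. 197.]
```

View pics/w1.png

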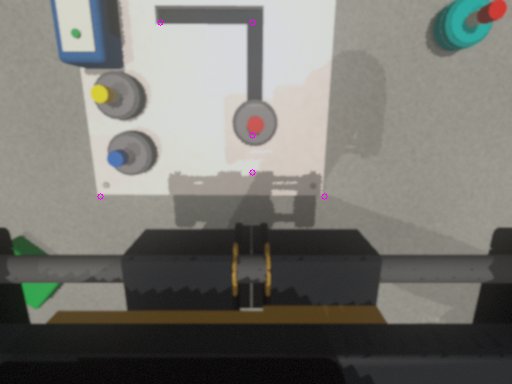

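The picture shows the red carrier's puck at (255,122) in leg 1, with the slot line at column 255. The deck fit agrees to about 2 mm at the near corners. Fingers are shut and behind the carrier, so I go down.

>>> arm_command(
  deltas=[0,0.002,0.03,0,0,0,0,0.002,0.07,0,0,0,0,0.002,0.11,0,0,0,0,0.002,0.145,0,0,0,0,0.002,0.17,0,0,0,0,0.002,0.183,0,0,0,0,0.002,0.19,0,0,0,0,0.002,0.19,0,0,0],
)

```text
time: 2.55
eef_pos: [0.4212, 0.0658, 0.032]
eef_rot: [0.967, -0.255, -0.001, 0.001]
ft_force: [0.4, -0.0, 1.1]
gripper_width: 0.0009
grip_force: 0.0
```

>>> arm_command(
  deltas=[0.008,0,0,0,0,0,0.016,0,0,0,0,0,0.024,0,0,0,0,0,0.032,0,0,0,0,0,0.04,0,0,0,0,0,0.048,0,0,0,0,0,0.056,0,0,0,0,0,0.064,0,0,0,0,0,0.072,0,0,0,0,0,0.08,0,0,0,0,0],
)

```text
time: 3.55
eef_pos: [0.4915, 0.0253, 0.0325]
eef_rot: [0.967, -0.256, -0.0, 0.0]
ft_force: [-4.1, 2.7, 3.0]
gripper_width: 0.0006
grip_force: 2.1
```

>>> arm_command(
  deltas=[0.006,0,0,0,0,0,0.012,0,0,0,0,0,0.018,0,0,0,0,0,0.024,0,0,0,0,0,0.03,0,0,0,0,0,0.036,0,0,0,0,0,0.041,0,0,0,0,0,0.044,0,0,0,0,0,0.046,0,0,0,0,0],
)

```text
time: 4.45
eef_pos: [0.5314, 0.0028, 0.0325]
eef_rot: [0.967, -0.256, 0.0, -0.0]
ft_force: [-3.5, 1.9, 2.5]
gripper_width: 0.0002
grip_force: 1.8
```

>>> arm_command(
  deltas=[0.002,0,0,0,0,0,0.004,0,0,0,0,0],
)

```text
time: 4.65
eef_pos: [0.5349, 0.001, 0.0326]
eef_rot: [0.967, -0.255, 0.0, -0.0]
ft_force: [-3.4, 0.5, 1.6]
gripper_width: 0.0004
grip_force: 1.3
```

>>> arm_command(
  deltas=[0.002,0,0,0,0,0,0.003,0,0,0,0,0],
)

```text
time: 4.85
eef_pos: [0.5376, -0.0005, 0.0325]
eef_rot: [0.967, -0.256, 0.0, -0.0]
ft_force: [-2.1, 2.5, 1.0]
gripper_width: 0.0004
grip_force: 1.3
```

>>> arm_command(
  deltas=[0.002,0,0,0,0,0,0.004,0,0,0,0,0],
)

```text
time: 5.05
eef_pos: [0.5409, -0.0025, 0.0325]
eef_rot: [0.967, -0.255, 0.0, -0.0]
ft_force: [-1.2, 1.2, 0.8]
gripper_width: 0.0003
grip_force: 1.2
```

>>> arm_command(
  deltas=[0.002,0,0,0,0,0,0.003,0,0,0,0,0],
)

```text
time: 5.25
eef_pos: [0.5421, -0.0035, 0.0325]
eef_rot: [0.967, -0.256, -0.001, 0.0]
ft_force: [-6.7, 7.5, 5.7]
gripper_width: 0.0007
grip_force: 5.1
```

```bash
python3 - <<'E'
from bench import telemetry, eyes
from h import *
c=eyes.camera("side"); im=c["img"]
cv2.imwrite("pics/s2.png",cv2.resize(im[110:280,150:350,::-1],None,fx=3.5,fy=3.5,interpolation=2))
E
```

```text
(no output)
```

View pics/s2.png

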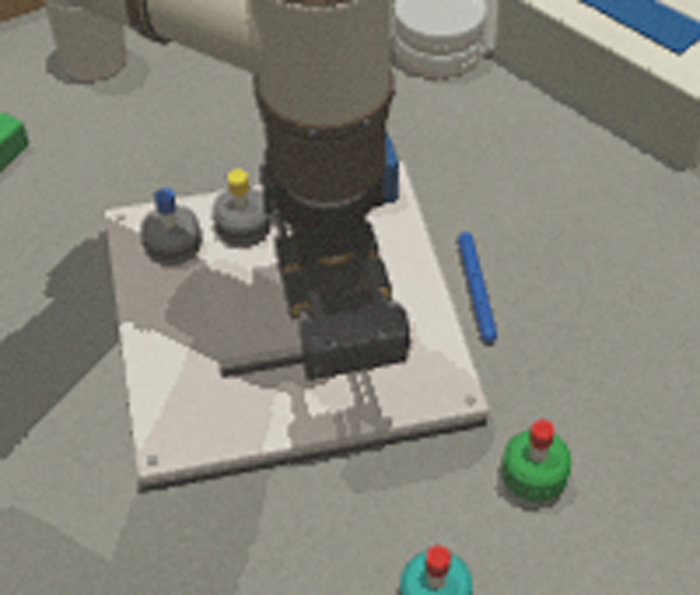

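The side view shows the arm over the slot corner with the parked carriers untouched. The force jumped from 3 N to 11 N and the tool stopped short of its target, so the pin is at the far wall. Next I back off and go round behind it for leg 2.

>>> arm_command(
  deltas=[-0.01,0,0,0,0,0,-0.025,0,0,0,0,0,-0.03,0.015,0,0,0,0,-0.025,0.04,0,0,0,0,-0.015,0.06,0,0,0,0,0.0,0.065,0,0,0,0,0.015,0.065,0,0,0,0,0.028,0.065,0,0,0,0,0.032,0.065,0,0,0,0,0.032,0.065,0,0,0,0],
)

```text
time: 6.3
eef_pos: [0.5396, -0.0765, 0.0323]
eef_rot: [0.967, -0.256, 0.0, -0.0]
ft_force: [-0.2, 0.3, 0.1]
gripper_width: 0.0004
grip_force: 0.0
```

```bash
python3 - <<'E'
from bench import telemetry, eyes
from h import *
c=eyes.camera("wrist"); cv2.imwrite("pics/w2.png",c["img"][:,:,::-1])
E
```

```text
(no output)
```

View pics/w2.png

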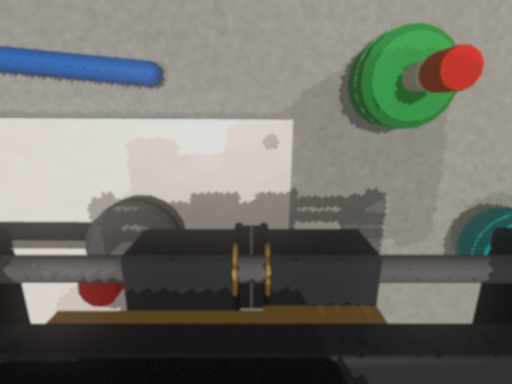

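The wrist view shows the carrier upright at the corner, puck about (137,240), with leg 2 running left at row ~233. I check the alignment across the push.

```bash
python3 - <<'E'
from bench import eyes
from h import *
c=eyes.camera("wrist"); P=c["tool_from_camera"]
for x in(-.005,0,.005,.01): print(x,project(c,[[x,-.13,.0103],[x,-.04,.0103],[x,-.04,-.018]],P).round(0).tolist())
E
```

```text
-0.005 [[44.0, 242.0], [189.0, 242.0], [178.0, 264.0]]
0 [[43.0, 234.0], [188.0, 234.0], [178.0, 256.0]]
0.005 [[41.0, 227.0], [188.0, 227.0], [177.0, 247.0]]
0.01 [[40.0, 219.0], [187.0, 219.0], [176.0, 238.0]]
```

Slot line is within 1 mm of the finger line. Pushing.

>>> arm_command(
  deltas=[0.001,-0.01,0,0,0,0,0.001,-0.018,0,0,0,0,0.001,-0.025,0,0,0,0,0.001,-0.032,0,0,0,0,0.001,-0.039,0,0,0,0,0.001,-0.046,0,0,0,0,0.001,-0.053,0,0,0,0,0.001,-0.06,0,0,0,0],
)

```text
time: 7.2
eef_pos: [0.5698, -0.0242, 0.0326]
eef_rot: [0.967, -0.256, 0.0, -0.0]
ft_force: [-1.5, -1.6, 1.1]
gripper_width: 0.0001
grip_force: 1.4
```

>>> arm_command(
  deltas=[0,-0.007,0,0,0,0,0,-0.014,0,0,0,0,0,-0.021,0,0,0,0,0,-0.028,0,0,0,0,0,-0.035,0,0,0,0,0,-0.041,0,0,0,0,0,-0.046,0,0,0,0,0,-0.05,0,0,0,0],
)

```text
time: 8.0
eef_pos: [0.5943, 0.0192, 0.0325]
eef_rot: [0.967, -0.255, -0.0, 0.0]
ft_force: [-1.2, -3.6, 2.3]
gripper_width: 0.0005
grip_force: 1.7
```

>>> arm_command(
  deltas=[0,-0.003,0,0,0,0,0,-0.006,0,0,0,0,0,-0.009,0,0,0,0],
)

```text
time: 8.3
eef_pos: [0.5987, 0.0268, 0.0325]
eef_rot: [0.967, -0.256, -0.0, 0.0]
ft_force: [-1.4, -2.5, 1.6]
gripper_width: 0.0005
grip_force: 1.7
```

>>> arm_command(
  deltas=[0,-0.002,0,0,0,0,0,-0.004,0,0,0,0],
)

```text
time: 8.5
eef_pos: [0.6007, 0.0302, 0.0326]
eef_rot: [0.967, -0.256, 0.0, 0.0]
ft_force: [-1.2, -3.4, 1.8]
gripper_width: 0.0005
grip_force: 1.6
```

>>> arm_command(
  deltas=[0,-0.0015,0,0,0,0,0,-0.003,0,0,0,0],
)

```text
time: 8.7
eef_pos: [0.6022, 0.0328, 0.0326]
eef_rot: [0.967, -0.256, 0.0, 0.0]
ft_force: [-2.1, -2.5, 1.8]
gripper_width: 0.0003
grip_force: 1.6
```

>>> arm_command(
  deltas=[0,-0.002,0,0,0,0,0,-0.003,0,0,0,0],
)

```text
time: 8.9
eef_pos: [0.6033, 0.035, 0.0325]
eef_rot: [0.967, -0.255, -0.0, 0.001]
ft_force: [-2.3, -6.2, 4.3]
gripper_width: 0.0005
grip_force: 3.3
```

>>> arm_command(
  deltas=[0,-0.002,0,0,0,0,0,-0.003,0,0,0,0],
)

```text
time: 9.1
eef_pos: [0.6031, 0.0355, 0.0326]
eef_rot: [0.967, -0.256, -0.002, 0.003]
ft_force: [-4.1, -12.5, 6.6]
gripper_width: 0.0002
grip_force: 6.5
```

Stopped against the closed end (force 13 N, tool no longer advancing). Holding briefly, then backing straight off and up.

>>> arm_command(
  deltas=[0,0,0,0,0,0,0,0.002,0,0,0,0,0,0.006,0,0,0,0,0,0.018,0,0,0,0,0,0.04,0,0,0,0,0,0.06,-0.01,0,0,0,0,0.07,-0.04,0,0,0,0,0.07,-0.08,0,0,0,0,0.07,-0.12,0,0,0,0,0.07,-0.15,0,0,0],
)

```text
time: 10.1
eef_pos: [0.5704, -0.0243, 0.1862]
eef_rot: [0.967, -0.256, 0.002, -0.001]
ft_force: [0.4, 0.2, -0.3]
gripper_width: 0.0
grip_force: 0.0
```

>>> arm_command(
  deltas=[-0.04,0,0,0,0,0,-0.08,0,0,0,0,0,-0.11,0,0,0,0,0,-0.12,0,0,0,0,0,-0.12,0,0,0,0,0,-0.12,0,0,0,0,0],
)

```text
time: 10.7
eef_pos: [0.4669, 0.036, 0.1832]
eef_rot: [0.967, -0.256, 0.001, -0.0]
ft_force: [0.7, 0.3, -0.3]
gripper_width: 0.0002
grip_force: 0.0
```

```bash
python3 - <<'E'
from bench import telemetry, eyes
from h import *
print(telemetry.read_state()["ft_force"])
c=eyes.camera("wrist"); a=c["img"]
c=eyes.camera("side"); b=c["img"]
b=cv2.resize(b[110:280,150:350],(512,435),interpolation=2)[:384]
cv2.imwrite("pics/f.png",cv2.resize(np.hstack([a,b])[:,:,::-1],(800,300)))
E
```

```text
[ 0.6987825   0.30876334 -0.30519216]
```

View pics/f.png

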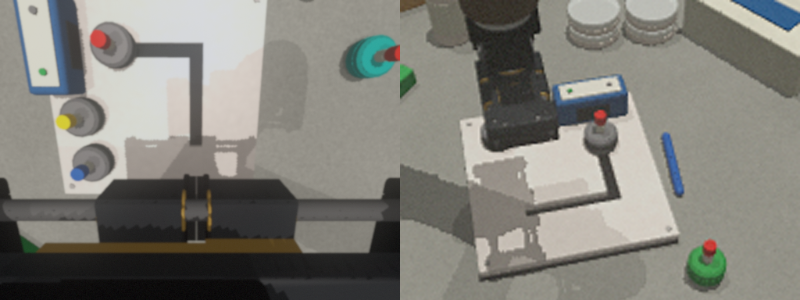

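The red carrier stands upright at the end of leg 2 in front of the reader, puck at (113,45) in the left view. The parked carriers are in place and the arm is clear.

```bash
python3 -c "
from bench import manip; print(manip.job_done())"
```

```text
the job is handed in; nothing more can be done
None
```

I pushed the red-capped carrier round the corner to the closed end of the second leg, where it stands upright with the arm clear; I handed the job in at about 11 s, no verdict came back, and "fully home" rests on the push force rising to about 13 N as the tool stopped, plus the final pictures.

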